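Set the ratchet to tighten and turn the clamp nut

ROBOT

A 6-joint arm with a two-finger parallel gripper is mounted at the origin on the work surface. World frame = base frame: x ahead of the robot, y to its left, z up, the work surface at z = 0. Lengths are in m, angles in degrees, forces in N, time in s.
With the tool pointing down it reaches from about 0.325 to 0.85 m from the base axis. Payload 15.5 kg.
Tool frame: the origin (TCP) lies midway between the tips of the shut fingers; the grasp point (between the pads) lies 19 mm behind it; y points along the fingers, x is the direction in which the jaws open and shut, and the axes are right-handed (so a half turn about y gives the same grasp; the last joint's range is limited). The gripper opens to 91 mm and grips with 3 to 60 N. Pads are 32 mm wide; open, the fingers measure 118 mm over their backs; the gripper's body (76 mm by 178 mm) begins 60 mm behind the grasp point.
Start: joints at [-69.528, 28.281, 77.091, -0, 74.628, -5.472], TCP at [0.273, -0.562, 0.214] pointing down, gripper open.
Joint ranges: [-166.48, 166.48], [-47.26, 123.95], [12.59, 153.08], [-70.14, 250.14], [6.76, 159.57], [-176.63, 176.63]. Speed limits (degrees/s): [108.29, 108.29, 147.25, 172.46, 172.46, 172.46].

INTERFACE

Orientations are given as a 3x3 rotation matrix whose columns are the frame's x, y, z axes.
In Python, from bench import ctrl gives the robot as it stands. The module is installed in compiled form; this text tells all that it offers. Calls block until the motion is done:
- ctrl.goto(position, orientation): joint-space move of the TCP to a pose.
- ctrl.move_l(position, vel=0.15, ori=None, contact_N=None): straight line of the TCP; ori=None keeps the orientation; vel is the mean speed in m/s. With contact_N (N) it stops when the force on the tool has changed by that much, and returns True; else False.
- ctrl.movej(angles): joint-space move.
- ctrl.command_gripper(opening): opening from 0.0 (shut) to 1.0 (fully open); the grip force is fixed at half the most; returns when the fingers have stopped.
- ctrl.sleep(seconds).
- ctrl.ik(position, orientation): joint angles nearest the present ones, or None.
- ctrl.read_camera(name): name is "side" or "top" or "wrist"; returns the picture (480x640x3 uint8, blue, green, red); there is no depth.
- ctrl.camera_params(name): a dict with "fx", "fy", "cx", "cy" (pixels), "pose" (4x4, takes a point from camera to world coordinates); the wrist camera has in their place "T_tool_cam" (4x4, takes a point from camera to tool coordinates, whose origin is the TCP and whose axes are the tool frame's). Camera axes: x right, y up, looking along -z (the intrinsics and any distortion apply to the point x, -y, -z); pixel columns grow to the right and rows downward; lengths in m; the calibration is good to about 2 mm. A picture is of the moment at which its call begins: read the wrist's pose just before it. camera_params takes no time and is no camera call.
A pose or a line that the arm cannot do raises ctrl.MotionError and nothing moves.
- ctrl.sign_off(): hands the job in, once; it reports no verdict.
Readings, each from a call of its own:
- ctrl.current_t(): time.
- ctrl.current_q(): joint angles.
- ctrl.current_dq(): joint speeds.
- ctrl.current_effort(): joint torques, N m.
- ctrl.current_tool_pos(): TCP position.
- ctrl.current_eef_rot(): TCP orientation.
- ctrl.current_contact_force(): force on the tool from outside, world axes, zero at the start.
- ctrl.current_wrist_torque(): the same for the moment, N m.
- ctrl.current_grip_width(): opening from 0.0 (shut) to 1.0 (fully open).
Only numpy, scipy, OpenCV 4.12 (cv2) and the standard library are available. Lean on these libraries where they do the work, as an engineer would, in place of code of your own. Each camera call takes 0.05 s, during which the arm holds its last target.

TASK

The strap clamp holding the rusty pipe tee is loose, and the ratchet on its nut is set to loosen. Flip the red pawl lever on the ratchet's head fully over to its clockwise side, then swing the blue handle clockwise (seen from above) by about 60 degrees, to lie over the yellow stripe, so that the nut turns with it. Do not loosen the nut, and leave the spare ratchet alone.

Things in the scene. Friction and masses are not known exactly. Their poses are not given: they have to be found in the camera images.
- lever_tip (a point): Centre of the pawl lever's upright round red thumb pin (12 mm thick, 34 tall), 18 mm above the head's flat top; the lever's arm under it is 5 mm high. The lever pivots 34 mm from the nut's axis, on the handle's centre line; the pin is 29 mm beyond. It swings 0.6 rad (pin 16 mm) to either side between stops, about 1.5 N, no spring. It starts counter-clockwise; over 9 N at a stop turns the ratchet.
- handle_grip (a point): Middle of the ratchet's blue round grip, 24 mm thick, 110 long, level, 84 mm above the bench, free below to the 12 mm plate. The nut's upright axis is 150 mm back along its -x; z is up, so +y is the counter-clockwise side. About 8 N here turns handle and nut; both stay where left. Play 5 degrees (45 if it was slipped before). The clamp lies beyond the head and below its top; head 74 mm wide.
- nut (a joint): Angle (rad) of the brass hexagon nut with a white mark in the middle of the ratchet head, standing 11 mm above its top. 0 at the start, positive clockwise seen from above (tightening). The ratchet drives it only towards the side to which the lever leans; the other way it slips and friction holds the nut.
- spare: Bystander: a similar loose ratchet with a blue grip but a black lever, lying on the bench. Origin at the underside of its 74 mm head; handle along its x to 215 mm; 26 mm high, its lever 35 mm higher.

How it is judged:
By the outcome, as a careful person would: the job done as asked, in the order asked, and still so for the second after the job is handed in, with the robot touching nothing.
It also fails if it takes over 48 s, if anything falls off the work surface, if the arm or the gripper's body presses on something with over 40 N, if the wrist force passes 120 N, or if a joint passes its speed limit or range.

## Working session

There is one attempt and no reset: what is moved stays moved. The work goes in short steps, each a Python script; the robot and the scene stay as the last script left them, time stands still between calls to the robot, and variables do not carry over. Pictures are saved under pics/ and viewed, and the job is handed in when it is done.

```bash
mkdir -p pics
python3 - <<'E'
from bench import ctrl
import cv2,numpy as np
print(ctrl.current_t())
for n in("side","top","wrist"):
    cv2.imwrite(f"pics/{n}0.png",ctrl.read_camera(n)); p=ctrl.camera_params(n)
    print(n,{k:(np.round(v,4).tolist() if k!='x' else 0) for k,v in p.items()})
print(ctrl.current_eef_rot())
E
```

```text
0.0
side {'fx': 524.3962, 'fy': 524.3962, 'cx': 316.2155, 'cy': 235.7023, 'pose': [[-0.7665, 0.3629, -0.5299, 0.1216], [-0.642, -0.4095, 0.6482, 0.6931], [0.0182, 0.837, 0.5469, 0.556], [0.0, 0.0, 0.0, 1.0]]}
top {'fx': 504.7333, 'fy': 504.7333, 'cx': 313.7384, 'cy': 239.0608, 'pose': [[0.0206, 0.9881, -0.1523, 0.3953], [-0.9994, 0.0161, -0.0309, 0.1494], [-0.0281, 0.1529, 0.9878, 1.0398], [0.0, 0.0, 0.0, 1.0]]}
wrist {'fx': 373.5336, 'fy': 373.5336, 'cx': 318.2185, 'cy': 242.5659, 'T_tool_cam': [[1.0, -0.0002, 0.0001, 0.0006], [0.0002, 0.2379, -0.9713, -0.1707], [0.0002, 0.9713, 0.2379, 0.067], [0.0, 0.0, 0.0, 1.0]]}
[[ 4.37424368e-01 -3.40184697e-04  8.99255140e-01]
 [-8.99254732e-01  8.58760986e-04  4.37424495e-01]
 [-9.21050350e-04 -9.99999573e-01  6.97302831e-05]]
```

View pics/side0.png

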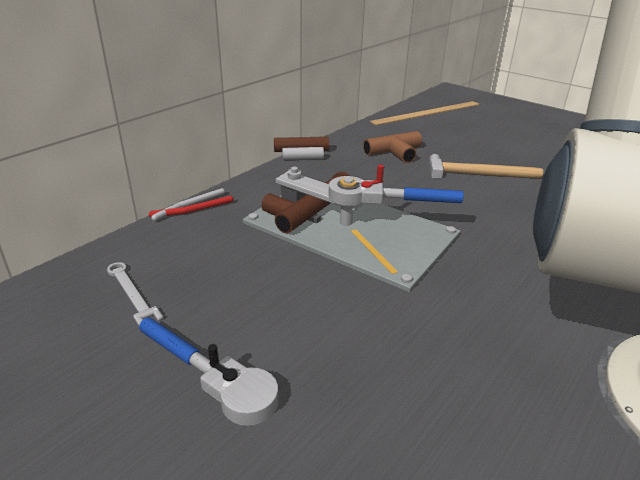

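View pics/top0.png

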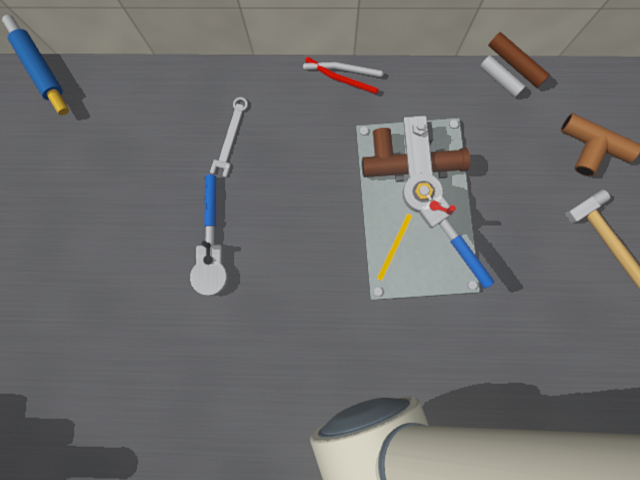

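View pics/wrist0.png

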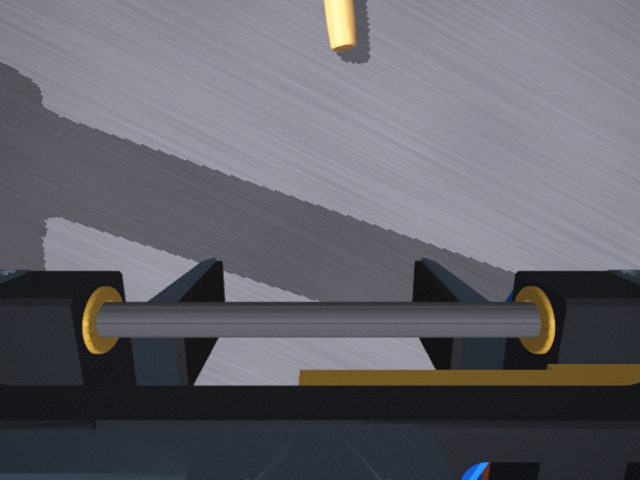

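The views show the ratchet's nut at top (424,190), with the red lever leaning to the right, which is the counter-clockwise side. The grip ends at (490,285) and the yellow stripe is down-left at (395,247). The spare is far to the left at (208,275). Next I'll measure the positions.

```bash
cat > h.py <<'E'
from bench import ctrl
import cv2,numpy as np
def ray(n,u,v):
    p=ctrl.camera_params(n);T=np.array(p['pose'])
    d=T[:3,:3]@np.array([(u-p['cx'])/p['fx'],-(v-p['cy'])/p['fy'],-1]);return T[:3,3],d/np.linalg.norm(d)
def onz(n,u,v,z):
    o,d=ray(n,u,v);return o+d*(z-o[2])/d[2]
def tri(a,b):
    A=np.zeros((3,3));y=np.zeros(3)
    for n,u,v in(a,b):
        o,d=ray(n,u,v);P=np.eye(3)-np.outer(d,d);A+=P;y+=P@o
    X=np.linalg.solve(A,y)
    return X,[np.linalg.norm((np.eye(3)-np.outer(d,d))@(X-o)) for o,d in(ray(*a),ray(*b))]
def masks(im,col,roi):
    h=cv2.cvtColor(im,cv2.COLOR_BGR2HSV)
    lo,hi={'red':((172,150,60),(180,255,255)),'blue':((105,150,60),(125,255,255)),'yel':((15,130,120),(32,255,255))}[col]
    m=cv2.inRange(h,lo,hi)
    if col=='red': m|=cv2.inRange(h,(0,190,90),(4,255,255))
    k=np.zeros_like(m);x0,y0,x1,y1=roi;k[y0:y1,x0:x1]=m[y0:y1,x0:x1]
    n,l,s,c=cv2.connectedComponentsWithStats(k)
    return [(s[i].tolist(),np.round(c[i],1).tolist(),np.round(np.array(cv2.minAreaRect(np.argwhere(l==i)[:,::-1].astype(np.int32))[0]),1).tolist(),cv2.boxPoints(cv2.minAreaRect(np.argwhere(l==i)[:,::-1].astype(np.int32))).round(1).tolist()) for i in range(1,n) if s[i][4]>15]
E
python3 - <<'E'
from h import *
t=cv2.imread('pics/top0.png');s=cv2.imread('pics/side0.png')
for nm,im,roi in(('top',t,(350,100,500,300)),('side',s,(240,150,480,290))):
    for c in('red','blue','yel'):
        for r in masks(im,c,roi):print(nm,c,r)
a=cv2.resize(t[150:300,360:500],None,fx=4,fy=4,interpolation=2);cv2.imwrite('pics/tz.png',a)
a=cv2.resize(s[140:290,270:470],None,fx=4,fy=4,interpolation=2);cv2.imwrite('pics/sz.png',a)
E
```

```text
top red ([431, 202, 15, 9, 54], [436.8, 206.2], [438.1, 205.8], [[430.3999938964844, 208.60000610351562], [431.1000061035156, 201.5], [445.70001220703125, 203.0], [445.0, 210.10000610351562]])
top red ([450, 206, 5, 4, 17], [452.1, 207.6], [452.0, 207.5], [[450.0, 206.0], [454.0, 206.0], [454.0, 209.0], [450.0, 209.0]])
top blue ([451, 236, 43, 52, 659], [472.4, 261.9], [472.3, 261.6], [[450.6000061035156, 241.0], [460.20001220703125, 234.1999969482422], [494.1000061035156, 282.1000061035156], [484.5, 288.8999938964844]])
top yel ([415, 183, 18, 16, 104], [423.0, 190.4], [423.0, 190.0], [[412.0, 190.0], [423.0, 179.0], [434.0, 190.0], [423.0, 201.0]])
top yel ([377, 214, 35, 66, 367], [394.0, 246.8], [394.0, 246.7], [[376.6000061035156, 277.79998779296875], [406.79998779296875, 213.5], [411.5, 215.60000610351562], [381.20001220703125, 280.0]])
side red ([374, 176, 8, 7, 17], [378.5, 180.3], [378.7, 180.2], [[374.0, 181.0], [381.0, 176.0], [383.3999938964844, 179.3000030517578], [376.3999938964844, 184.3000030517578]])
side red ([362, 182, 10, 5, 24], [366.1, 184.0], [366.5, 184.0], [[362.0, 182.0], [371.0, 182.0], [371.0, 186.0], [362.0, 186.0]])
side blue ([404, 188, 59, 15, 695], [433.2, 194.8], [432.9, 194.8], [[403.3999938964844, 199.1999969482422], [404.0, 187.1999969482422], [462.3999938964844, 190.5], [461.79998779296875, 202.39999389648438]])
side yel ([340, 179, 16, 8, 50], [346.7, 183.7], [347.0, 183.6], [[339.0, 184.1999969482422], [340.70001220703125, 178.60000610351562], [355.0, 183.0], [353.29998779296875, 188.60000610351562]])
side yel ([351, 230, 46, 44, 304], [373.8, 251.2], [373.8, 251.3], [[350.5, 231.5], [354.0, 228.0], [397.0, 271.0], [393.5, 274.5]])
```

View pics/tz.png

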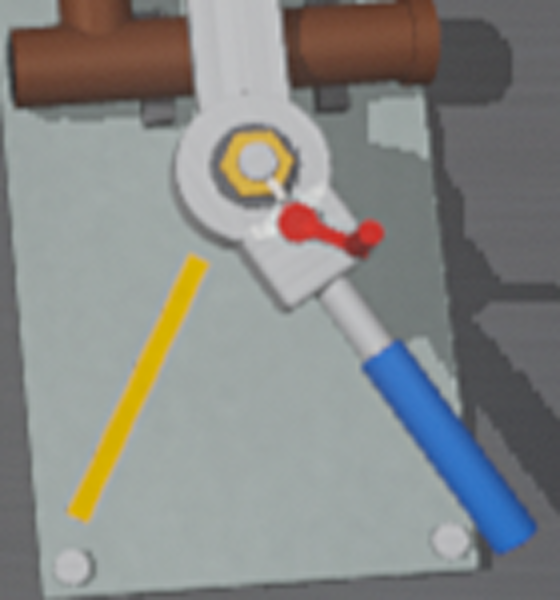

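View pics/sz.png

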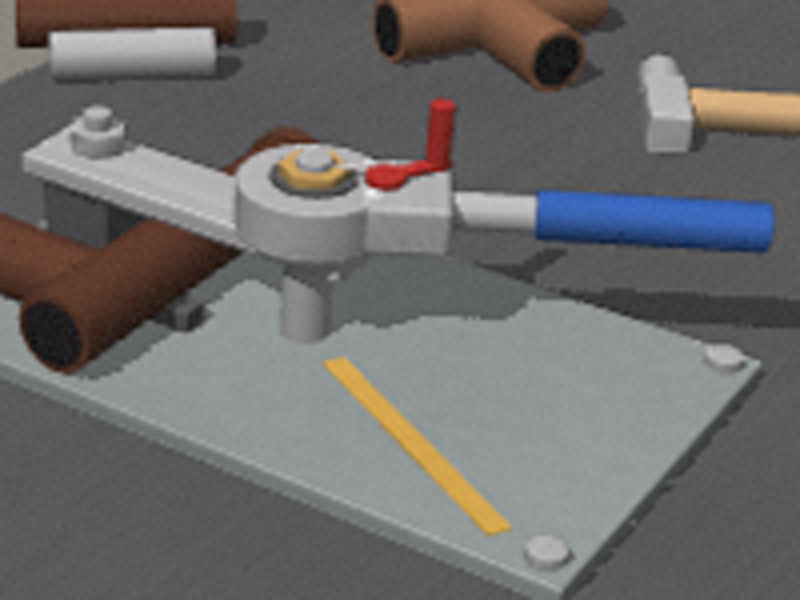

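The lever's red pin stands upright. Its top is at (380.5,166) in the side view and about (452.5,208) in the top view. Now I'll triangulate.

Run:
```python
from h import *
pr=lambda *a:print(*[np.round(x,4) for x in a])
pr(*tri(('top',452.5,208),('side',380.5,166.3)))
pr(*tri(('top',424,190),('side',347.7,183)))   # nut
pr(*tri(('top',472.3,261.6),('side',432.9,194.8)))
n=tri(('top',423.5,190.2),('side',347.7,183))[0]
g=onz('top',472.3,261.6,.084); g2=onz('side',432.9,194.8,.084)
pr(n,g,g2)
for q in(g,g2):
  d=q[:2]-n[:2];pr(np.linalg.norm(d),np.degrees(np.arctan2(d[1],d[0])))
e1=onz('top',455.4,237.6,.084);e2=onz('top',489.3,285.5,.084);d=e2-e1;pr(np.linalg.norm(d),np.degrees(np.arctan2(d[1],d[0])))
a=onz('top',409.1,214.5,.012);b=onz('top',378.9,278.9,.012);d=b-a;pr(a,b,np.degrees(np.arctan2(d[1],d[0])), np.degrees(np.arctan2(*(b-n)[1::-1])),np.degrees(np.arctan2(*((a+b)/2-n)[1::-1])))
```

```text
[ 0.5974 -0.0748  0.1295] [0.0001 0.0001]
[ 0.6385 -0.0296  0.0976] [0.0002 0.0002]
[ 0.5048 -0.1209  0.0838] [0.0002 0.0002]
[ 0.6379 -0.0285  0.0982] [ 0.5046 -0.1209  0.084 ] [ 0.5048 -0.1203  0.084 ]
0.1622 -145.2824
0.1617 -145.3968
0.1085 -145.8227
[ 0.6084 -0.0145  0.012 ] [0.4742 0.0476 0.012 ] 155.1784 155.0569 154.9728
```

The handle points at 214.4° and the stripe at 155.1°, so the swing is 59.3° clockwise. The head's top is at z≈0.0945. I'll push the pin with shut fingers from its counter-clockwise side, stopping on a light force.

```bash
cat >> h.py <<'E'
N=np.array([.637,-.029])
def fr(a):
    a=np.radians(a);h=np.array([np.cos(a),np.sin(a),0]);l=np.array([-np.sin(a),np.cos(a),0]);return h,l
def R(a):
    h,l=fr(a);return np.column_stack([l,[0,0,-1],-h])
def P(a,r,lat,z):
    h,l=fr(a);p=r*h+lat*l;return [N[0]+p[0],N[1]+p[1],z]
E
python3 - <<'E'
from h import *
a=214.4
print(np.linalg.det(R(a)),R(a).round(3).tolist())
ctrl.command_gripper(0.0)
ctrl.goto(P(a,.068,.055,.2),R(a))
ctrl.move_l(P(a,.068,.050,.107))
print(ctrl.current_t(),ctrl.current_contact_force())
c=ctrl.move_l(P(a,.068,-.004,.107),vel=.025,contact_N=4)
p=np.array(ctrl.current_tool_pos());h,l=fr(a)
print(c,p,(p[:2]-N)@l[:2],ctrl.current_contact_force(),ctrl.current_t())
cv2.imwrite('pics/t1.png',cv2.resize(ctrl.read_camera('top')[150:300,360:510],None,fx=3,fy=3));cv2.imwrite('pics/s1.png',cv2.resize(ctrl.read_camera('side')[120:290,270:490],None,fx=3,fy=3))
E
```

```text
1.0 [[0.565, 0.0, 0.825], [-0.825, 0.0, 0.565], [0.0, -1.0, -0.0]]
4.3167 [-0.08392271 -0.29335356  1.11788665]
True [ 0.59809086 -0.09296621  0.10681538] 0.030797007755533467 [-0.22777271 -0.54039833  0.7002671 ] 5.3167
```

View pics/s1.png

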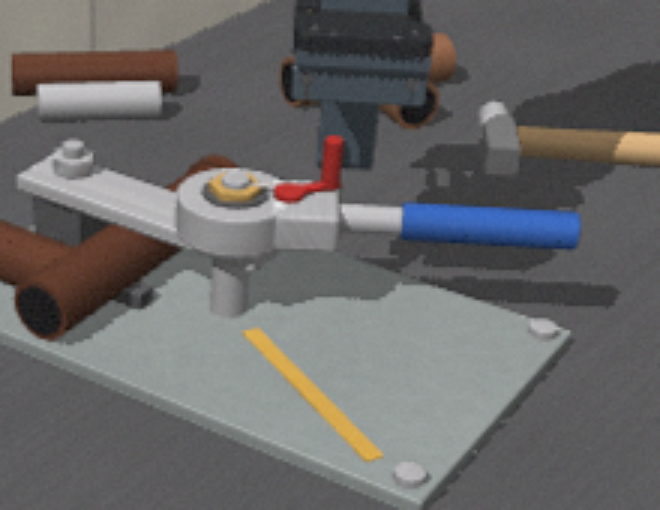

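View pics/t1.png

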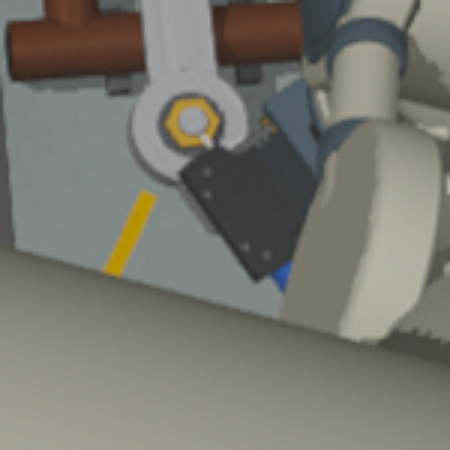

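The finger is just behind the pin and its tip is near the pin's mid-height. The stop was probably an impact or inertial blip, since the residual force is low. I'll continue slowly and log the force.

Run:
```python
from h import *
a=214.4;h,l=fr(a)
for k in range(14):
    p=np.array(ctrl.current_tool_pos());lat=(p[:2]-N)@l[:2]
    if lat<-.003: break
    c=ctrl.move_l(P(a,.068,lat-.005,.107),vel=.025,contact_N=6)
    p=np.array(ctrl.current_tool_pos());f=np.array(ctrl.current_contact_force())
    print(c,round((p[:2]-N)@l[:2]*1e3,1),(f@l).round(2),(f@h).round(2),f[2].round(2),round(ctrl.current_t(),2))
    if f@l>4.5: break
cv2.imwrite('pics/s2.png',cv2.resize(ctrl.read_camera('side')[120:290,270:490],None,fx=3,fy=3))
```

```text
False 25.8 0.89 0.73 -0.81 5.78
False 20.4 0.53 -0.4 -0.62 6.13
False 15.2 -0.44 -0.31 -0.31 6.5
False 9.9 0.11 -0.32 0.85 6.86
False 4.7 -0.73 0.32 -0.6 7.22
True 0.2 4.08 -0.34 -0.25 7.51
True -1.5 1.32 -1.41 1.57 7.72
True -2.7 2.78 -0.86 -1.07 7.92
True -3.6 3.93 -0.42 -1.66 8.13
```

View pics/s2.png

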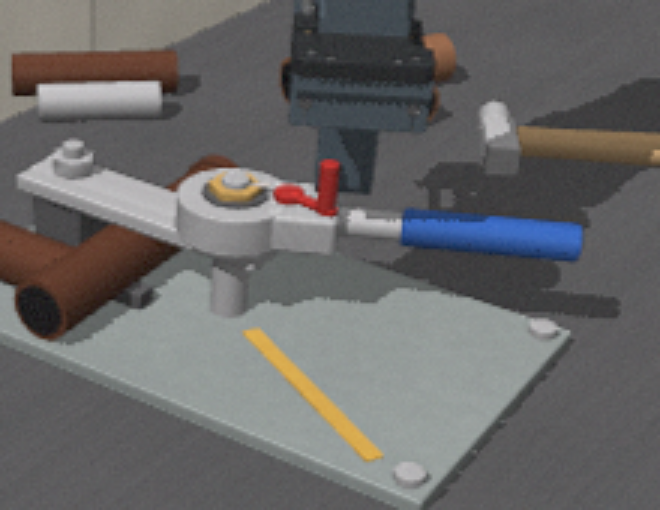

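The pin has moved towards the viewer and the grip has shifted slightly. I'll back off a little and measure the lever and handle angles.

Run:
```python
from h import *
im=ctrl.read_camera('side');cv2.imwrite('pics/s3raw.png',im)
def ang(r):
    b=np.array(r[3]);i=np.argsort(b[:,0]);L=b[i[:2]].mean(0);Rr=b[i[2:]].mean(0)
    A=onz('side',*L,.084);B=onz('side',*Rr,.084);d=B-A;m=onz('side',*r[2],.084)
    return np.degrees(np.arctan2(d[1],d[0]))%360,np.degrees(np.arctan2(*(m[:2]-N)[::-1]))%360
for f in('pics/side0.png','pics/s3raw.png'):
    im=cv2.imread(f)
    for r in masks(im,'blue',(380,150,480,290)):print(f,r[0],ang(r))
    print(masks(im,'red',(350,150,400,230)))
o=onz('side',380.5,166.3,.1295);q=onz('side',380,174.5,.1295)
for a,p in((214.4,o),(214.4,q),(211,q)):
    h,l=fr(a);d=p[:2]-N;print(p,d@h[:2],d@l[:2],np.degrees(np.arctan2(d@l[:2],d@h[:2]-.034)))
im=cv2.imread('pics/s3raw.png');cv2.imwrite('pics/s3z.png',cv2.resize(im[150:220,320:420],None,fx=7,fy=7,interpolation=2))
```

```text
pics/side0.png [404, 188, 59, 15, 695] (np.float64(215.16455744717518), np.float64(214.64571675556516))
[([374, 176, 8, 7, 17], [378.5, 180.3], [378.7, 180.2], [[374.0, 181.0], [381.0, 176.0], [383.3999938964844, 179.3000030517578], [376.3999938964844, 184.3000030517578]]), ([362, 182, 10, 5, 24], [366.1, 184.0], [366.5, 184.0], [[362.0, 182.0], [371.0, 182.0], [371.0, 186.0], [362.0, 186.0]])]
pics/s3raw.png [404, 190, 60, 17, 732] (np.float64(210.90205540664505), np.float64(210.33976923872632))
[([362, 183, 12, 6, 27], [367.0, 185.8], [367.5, 185.3], [[361.5, 186.6999969482422], [362.1000061035156, 182.39999389648438], [373.5, 183.8000030517578], [373.0, 188.10000610351562]])]
[ 0.59741157 -0.07472502  0.1295    ] 0.058498075939426436 0.015362172551872385 32.090866321367265
[ 0.57874241 -0.04551637  0.1295    ] 0.057400326060477305 -0.019285730567340356 -39.49415404851162
[ 0.57874241 -0.04551637  0.1295    ] 0.05844305835109091 -0.015847579182201272 -32.957230134390635
```

View pics/s3z.png

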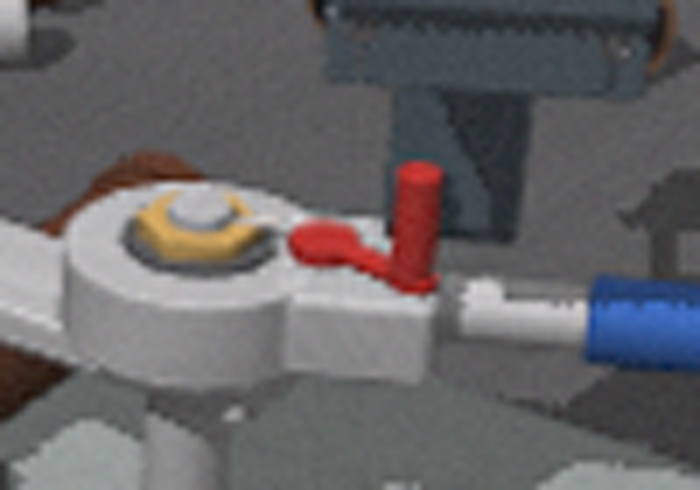

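The lever reads −33° relative to the handle (stop at −34.4°), so it is fully over. The handle only took up its play, moving about 4°. Now I'll swing the grip.

Run:
```python
from h import *
a=210.4
ctrl.move_l(P(a,.070,.055,.107),vel=.1)
ctrl.move_l(P(a,.155,.055,.12),vel=.15,ori=R(a))
ctrl.move_l(P(a,.155,.050,.064),vel=.1)
q=ctrl.ik(P(155.1,.155,.024,.064),R(155.1));print(q)
ctrl.move_l(P(a,.155,.028,.064),vel=.08)
print(ctrl.current_t(),ctrl.current_contact_force())
for b in(203,195,187,179,171,163,158):
    ctrl.move_l(P(b,.155,.024,.064),vel=.06,ori=R(b))
    f=np.array(ctrl.current_contact_force());h,l=fr(b);print(b,(f@l).round(1),(f@h).round(1),f[2].round(1),round(ctrl.current_t(),2))
cv2.imwrite('pics/s4.png',ctrl.read_camera('side'));cv2.imwrite('pics/t4.png',ctrl.read_camera('top'))
```

```text
[-5.32970423e+00  2.99507870e+01  1.05619595e+02 -2.54444375e-14
  4.44296176e+01  1.09570296e+02]
10.7833 [ 0.94514731 -0.31861134 -0.08017376]
203 0.1 -1.1 -0.4 11.33
195 0.6 0.5 0.4 11.85
187 -0.3 0.6 0.4 12.37
179 -1.0 -1.1 0.2 12.88
171 -0.1 0.4 -0.1 13.4
163 -0.4 0.1 0.6 13.92
158 -0.2 0.3 -0.5 14.29
```

View pics/s4.png

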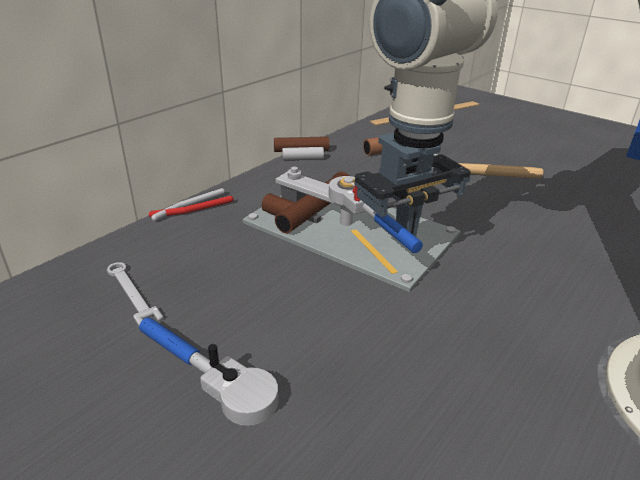

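View pics/t4.png

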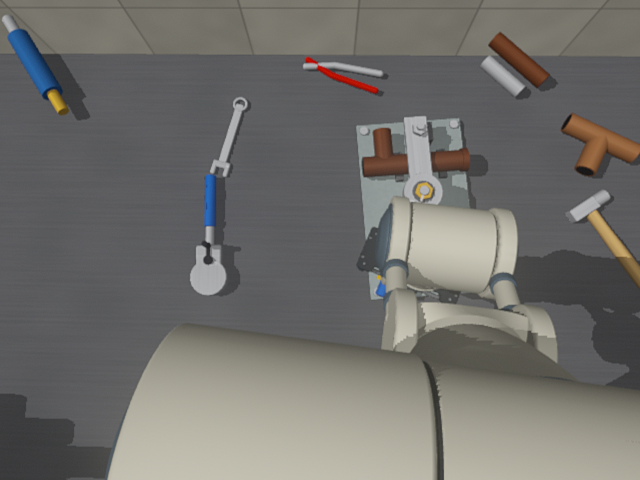

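The grip is now near the stripe. I'll finish the last degrees, back away and check.

Run:
```python
from h import *
im=cv2.imread('pics/s4.png')
for r in masks(im,'blue',(350,180,450,270)):
    b=np.array(r[3]);i=np.argsort(b[:,0]);A=onz('side',*b[i[:2]].mean(0),.084);B=onz('side',*b[i[2:]].mean(0),.084);d=B-A
    m=onz('side',*r[2],.084)
    print(r[0],np.degrees(np.arctan2(d[1],d[0])),np.degrees(np.arctan2(*(m[:2]-N)[::-1])))
ctrl.move_l(P(155.1,.155,.024,.064),vel=.04,ori=R(155.1))
ctrl.sleep(.2)
a=155.1
ctrl.move_l(P(a,.155,.06,.064),vel=.08)
ctrl.move_l(P(a,.19,.10,.25),vel=.2)
ctrl.movej([-69.528,28.281,77.091,0,74.628,-5.472])
print(ctrl.current_t())
s=ctrl.read_camera('side');t=ctrl.read_camera('top')
cv2.imwrite('pics/s5r.png',s);cv2.imwrite('pics/t5r.png',t)
cv2.imwrite('pics/t5.png',cv2.resize(t[150:300,360:500],None,fx=4,fy=4,interpolation=2))
cv2.imwrite('pics/s5.png',cv2.resize(s[140:290,270:470],None,fx=4,fy=4,interpolation=2))
for n,im,roi in(('top',t,(350,100,500,310)),('side',s,(330,150,480,290))):
  for r in masks(im,'blue',roi):
    b=np.array(r[3]);e=sorted([(np.linalg.norm(b[k]-b[(k+1)%4]),tuple((b[k]+b[(k+1)%4])/2)) for k in range(4)])[:2]
    A,B=sorted([onz(n,*x[1],.084) for x in e],key=lambda q:np.linalg.norm(q[:2]-N));d=B-A;m=onz(n,*r[2],.084)
    print(n,r[0],np.degrees(np.arctan2(d[1],d[0])),np.degrees(np.arctan2(*(m[:2]-N)[::-1])),m)
```

```text
[375, 214, 47, 39, 673] 157.57700375985053 158.15613763167576
18.625
top [372, 240, 32, 55, 623] 155.49164231683267 155.10719784117464 [0.49149618 0.03851841 0.084     ]
side [372, 212, 45, 42, 689] 155.82672435024037 154.9314200282379 [0.4879273  0.04073109 0.084     ]
```

View pics/t5.png

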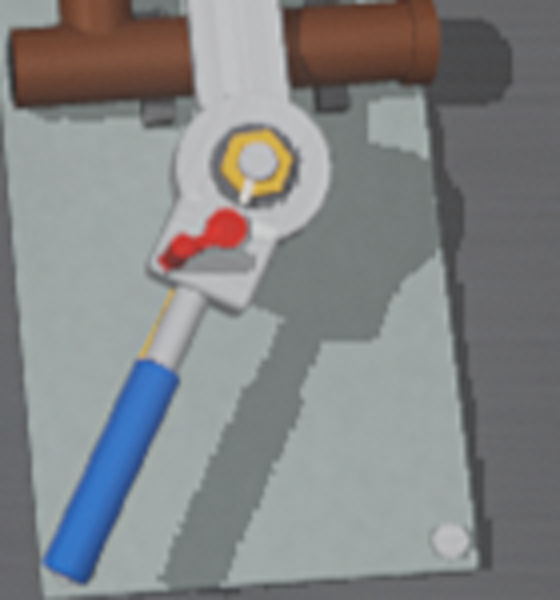

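View pics/s5.png

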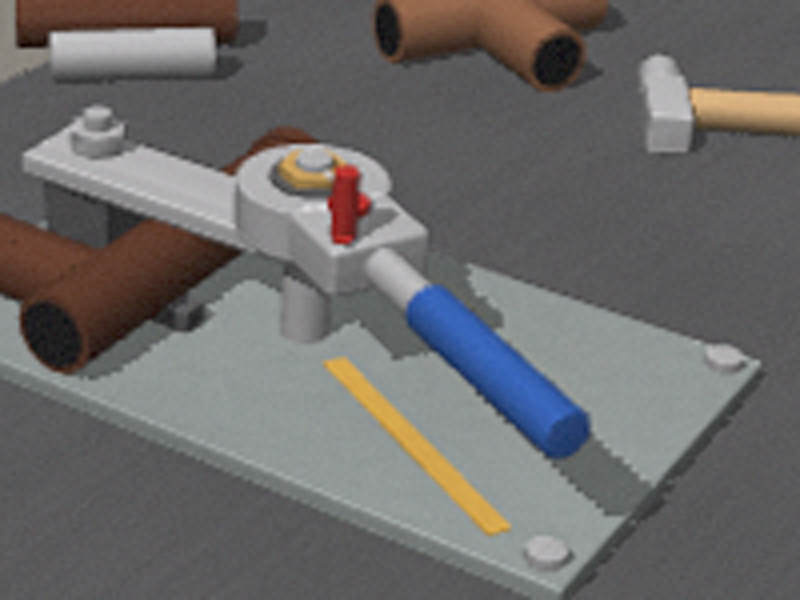

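Run:
```python
from h import *
for p in(onz('side',356.7,183,.1295),tri(('side',356.7,183),('top',405.8,210.5))[0]):
    h,l=fr(155.2);d=p[:2]-N;print(p,np.degrees(np.arctan2(d@l[:2],d@h[:2]-.034)),np.linalg.norm(d))
ctrl.sign_off();print(ctrl.current_t())
```

```text
[0.59054313 0.0100132  0.1295    ] -32.99108718682655 0.06066523780071116
[0.59106053 0.00999397 0.12939597] -33.836823787927976 0.06025748462856656
the job is handed in; nothing more can be done
the job is handed in; nothing more can be done
```

The pawl lever is flipped fully to its clockwise side, the handle lies over the yellow stripe, and the nut turned clockwise with it. I handed the job in at about 19 s, with the arm back at its start pose and touching nothing. The spare ratchet was never approached.

I pushed the lever's pin over with shut fingers and a light force stop. I then pushed the blue grip round in an arc.

| Check | Result |
|---|---|
| Lever angle to the handle | −33 to −34° (stop is at −34.4°) |
| Handle direction | about 155° in both cameras; stripe at 155.1°; about 59° swung in all |
| Nut's white mark | about 54° clockwise in the picture, which fits 59° less the 5° play |

- **Early stop:** the first lever push stopped on a brief force blip before the lever had moved, so I continued in small steps.
- **Handle play:** at the lever's stop the handle moved about 4° clockwise, within its play.
- **Grip distance:** I measured the grip's middle at about 160 mm from the nut's axis, not the stated 150 mm. This did not affect the job.

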